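# Set a coater gap with a feeler

### The arm

A 6-joint arm with a two-finger parallel gripper is mounted at the origin on a cart in front of the work surface, level with it; the furniture and walls round the work are solid. World frame = base frame: x ahead of the robot, y to its left, z up, the work surface at z = 0. Lengths are in m, angles in rad, forces in N, time in s.
With the tool pointing down it reaches from about 0.25 to 0.85 m from the base axis. Payload 12.5 kg.
Tool frame: the origin (TCP) lies at the very end of the fingers, on their centre line; the grasp point (between the pads) lies 19 mm behind it (r.grip_depth is the distance from the TCP to the grasp point, in m); z points along the fingers, y is the line along which they close (so a half turn about z gives the same grasp; the last joint's range is limited). The gripper opens to 93 mm and grips with 3 to 60 N. Pads are 15 mm wide; open, the fingers measure 128 mm over their backs; the gripper's body (75 mm by 188 mm) begins 65 mm behind the grasp point.
Start: joints at [1.066, 0.351, 1.652, -0, 1.139, -0.085], TCP at [0.224, 0.502, 0.219] pointing down, gripper open.
Joint ranges: [-2.75, 2.75], [-0.79, 2.1], [0.01, 2.65], [-1.57, 4.71], [0.07, 3.14], [-2.87, 2.87]. Speed limits (rad/s): [2.22, 2.22, 2.79, 3.14, 3.14, 3.14].

### API

Orientations are given as a rotation vector (axis times angle).
In Python, from bench import status, imaging, close_job, r gives the robot as it stands.
- The arm moves only by the shell command python3 -m pendant 'ROWS' [FORCE]. ROWS is a JSON object of lists of equal length, an entry for each row: "dp": the shift along the tool's x, y, z each as a share of 60 cm, from -1 to 1, a list of three; "turn": the turn, a rotation vector about the tool's x, y, z each as a share of 30 degrees, from -1 to 1, a list of three; "fingers": the gripper command: -1 is shut, 1 is fully open, values between are in proportion. A call has 1 to 10 rows; each row is the pose to reach, as a shift and turn from the pose commanded when the call began, along the tool's axes at that moment; what a row does not reach only later rows make up. A row lasts 1/10 s, in which the tool goes at most 50 mm and 8.59 degrees, less where a joint would pass 70% of its speed; a pose out of reach is approached as far as the arm can. A call with a number of a shift or a turn outside -1 to 1 is refused whole. A call with a gripper value outside its range is refused whole. The fingers move at their own pace and stop on an object; FORCE is the grip in N (left out, the last holds). Time passes only in rows, so rows that repeat a pose let the fingers close. It gives the time, the measured TCP pose, the force, the opening and the grip force at its end, in the units of the state.
- status.sense(): the state, without advancing time (a new reading comes with each control period).
- imaging.read_camera(name): name is "scene" or "top" or "wrist"; returns (picture, depth): 400x640x3 uint8, red, green, blue; 400x640 float32, m along the optical axis (not along the pixel's ray), 0 where there is no reading.
- imaging.camera_model(name): a dict with "fx", "fy", "cx", "cy" (pixels), "R" (3x3) and "t" (3): a world point X has camera coordinates R X + t. Camera axes: x right, y down, z forward; pixel columns grow to the right and rows downward; lengths in m; the calibration is good to about 2 mm. A picture is of the moment at which its call begins: read the wrist's pose just before it. camera_model takes no time and is no camera call; for the wrist camera it gives the pose at the moment of the call.
- close_job(): hands the job in; it is judged then, once.
The state is a dict: "time": time; "joint_positions": joint angles; "joint_velocities": joint speeds; "effort": joint torques, N m; "eef_pos": TCP position; "tcp_rot": TCP orientation; "ft_force": force on the tool from outside, world axes, zero at the start; "moment": the same for the moment, N m; "opening": opening from 0.0 (shut) to 1.0 (fully open); "grip_force": force on a finger pad.
Only numpy, scipy, OpenCV 4.12 (cv2) and the standard library are available. Lean on these libraries where they do the work, as an engineer would, in place of code of your own. Each camera call takes 0.05 s, during which the arm holds its last target. There are 200 camera calls.

### The job

Set the gap of the coating stand with the thicker feeler: slide its blade under the raised cross bar until its tip shows clearly behind the bar, then press the bar down onto the blade. Draw the blade slowly straight out, so that it drags under the bar without lifting it, and lay the feeler flat on the dark mat again. Leave the thin feeler where it is.

Things in the scene. Friction and masses are not known exactly. Their poses are not given: they have to be found in the camera images.
- stand: Coating stand fixed to the bench: aluminium bed plate 200 (x) x 110 (y) x 12 mm, lying flat; origin at the centre of its underside, bed top 12 mm above it. +x points from the free front part of the bed through the gap to behind the bar; the blade goes in along +x. Two posts, 84 mm high above the bench, stand 90 mm apart along y.
- bar (a joint): Height of the gap in m, from the bed's top to the flat underside of the dark steel cross bar (0 to 0.030). The bar is 24 mm deep along x, 24 mm high, 114 mm long over the round guide sleeves at its ends, and slides straight up and down on the posts. Its guides are stiff: about 5 N pushes it down; it stays where it is left, resisting up to about 6 N.
- bar_pad (a point): Centre of the top of the round black press pad (30 mm across, 8 mm high) on the middle of the bar; 32 mm above the bar's underside. Moves with the bar. Axes as the stand's.
- mat: Dark rubber mat fixed to the bench, 190 (x) x 220 (y) x 4 mm; origin at the centre of its underside. Both feelers lie on it side by side.
- feeler_thick: The thicker feeler, loose, 0.11 to 0.21 kg: a steel blade 120 (x) x 34 (y) x 10 mm thick with an upright grey handle on it near its rear end. Origin at the centre of the blade's underside; z up, +x points to the free tip, which is 60 mm from the origin; the handle stands 43 mm behind the origin (-x).
- feeler_thick_grip (a point): Centre of the thicker feeler's handle, a block 30 (x) x 14 (y) x 50 mm high standing on the blade; 35 mm above the blade's underside (10 mm blade + half the handle) and 43 mm behind the blade's centre. Grasp across the 14 mm. Axes as the feeler's.
- feeler_thick_tip (a point): Middle of the thicker feeler's free end, 60 mm ahead of the blade's centre, half-way up the 10 mm thickness. Axes as the feeler's.
- feeler_thin_grip (a point): Centre of the handle (30 x 14 x 36 mm) of the other feeler, not needed: blade 120 x 20 x 5 mm; its handle's centre is 23 mm above its underside and 43 mm behind its blade's centre. Which of the two lies left on the mat varies.
- gap_mid (a point): Point on the bed's top right under the middle of the cross bar, 45 mm along +x from the stand's origin. The bar covers 12 mm before and behind it (along x); the clear width for the blade along y is 66 mm. Axes as the stand's.
There are look-alikes about, which are no part of the job. Leave any purple look-alike of the feeler_thick alone.

How it is judged:
On the way, in this order (a step that is already met when the one before it is completed fails the run):
1. the thicker blade lies under the raised bar, its tip behind the bar (x of feeler_thick_tip in the frame of stand above 0.06 m and y of feeler_thick_tip in the frame of stand between -0.045 and 0.045 m and z of feeler_thick_tip in the frame of stand below 0.036 m and x of feeler_thick_grip in the frame of stand below 0.01 m), for 0.2 s.
2. the bar is down on the blade (x of feeler_thick_tip in the frame of stand above 0.06 m and value of joint bar below 0.0115 m and contact force between feeler_thick and bar above 0.3 N and contact force between feeler_thick and stand above 0.3 N), for 0.2 s.
3. the blade is drawn back under the bar and drags between bar and bed (x of feeler_thick_tip in the frame of stand between 0.034 and 0.056 m and value of joint bar below 0.0115 m and contact force between feeler_thick and bar above 0.3 N and contact force between feeler_thick and stand above 0.3 N), for 0.06 s.
At the end, for the whole second after the job is handed in: The bar's gap is left at the thickness of the 10 mm blade (between 8.8 and 11.5 mm), and the thicker feeler lies flat (within 0.06 rad) and at rest on the mat, the centre of its blade at least 10 mm inside the mat's edge (value of joint bar between 0.0088 and 0.0115 m and x of feeler_thick in the frame of mat between -0.085 and 0.085 m and y of feeler_thick in the frame of mat between -0.1 and 0.1 m and z of feeler_thick in the frame of mat below 0.008 m and angle between feeler_thick's own z axis and vertical below 0.06 rad and linear speed of feeler_thick below 0.01 m/s); the robot touches nothing.
It fails at once if the thin feeler is moved by more than 20 mm (distance of feeler_thin_grip from where it was at the start of the episode above 0.02 m).
It also fails if it takes over 67 s, if anything falls off the work surface, if the arm or the gripper's body presses on something with over 40 N, if the wrist force passes 120 N, or if a joint passes its speed limit or range.

## Working session

There is one attempt and no reset: what is moved stays moved. The work goes in short steps, Python scripts to look and compute and a shell command to move; the robot and the scene stay as the last step left them, time stands still between calls to the robot, and variables do not carry over. Pictures are saved under pics/ and viewed, at most 10 in all, crops included, and the job is handed in when it is done.

```bash
ls; mkdir -p pics; python3 - <<'E'
from bench import status, imaging
import cv2,numpy as np
s=status.sense(); print({k:np.round(v,3).tolist() for k,v in s.items()})
for n in ("top","scene"):
    p,d=imaging.read_camera(n); m=imaging.camera_model(n); np.savez(f"pics/{n}0.npz",p=p,d=d,**m)
    cv2.imwrite(f"pics/{n}0.png",p[:,:,::-1]); print(n,{k:np.round(v,3).tolist() for k,v in m.items()})
E
```

```text
pics
{'time': 0.0, 'joint_positions': [1.066, 0.351, 1.652, -0.0, 1.139, -0.085], 'joint_velocities': [-0.0, -0.002, -0.0, 0.001, -0.001, 0.0], 'effort': [-0.001, -49.733, -28.526, 0.07, 0.026, -0.0], 'eef_pos': [0.224, 0.502, 0.218], 'tcp_rot': [-0.655, -3.072, 0.002], 'ft_force': [0.644, 1.298, 0.339], 'moment': [0.001, 0.011, -0.013], 'grip_force': 0.0, 'opening': 1.002}
top {'fx': 506.549, 'fy': 506.549, 'cx': 312.157, 'cy': 195.704, 'R': [[0.007, -1.0, -0.013], [-0.993, -0.006, -0.121], [0.121, 0.014, -0.993]], 't': [0.274, 0.563, 1.711]}
scene {'fx': 508.953, 'fy': 508.953, 'cx': 330.967, 'cy': 196.001, 'R': [[-0.758, -0.652, -0.008], [-0.329, 0.393, -0.859], [0.563, -0.648, -0.512]], 't': [0.591, 0.13, 1.376]}
```

View pics/top0.png

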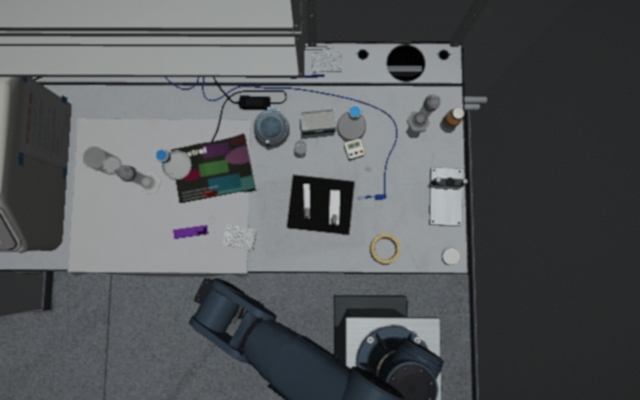

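View pics/scene0.png

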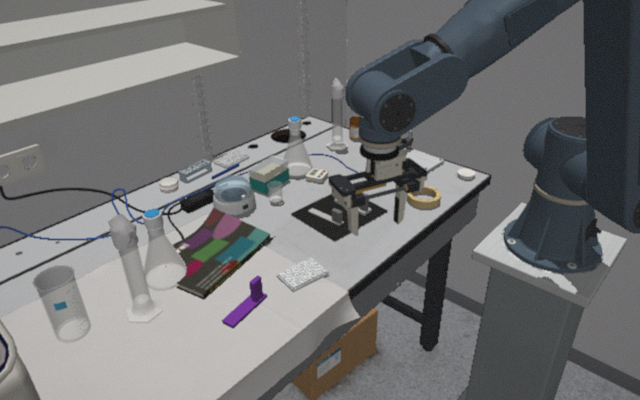

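Top view: mat at about (321,205) with two feelers: left (307,200), right (334,207, the broader one). The stand is at (447,197), its bar at row 183. Candidates for the thick feeler are the right feeler (334,207), the left feeler (307,200, narrower) and the purple look-alike (190,232), which is to be left alone. The right one fits the description; I'll check it in a close crop.

```bash
cat > h.py <<'E'
import numpy as np,cv2
from bench import status, imaging
def load(n): return np.load(f"pics/{n}.npz")
def snap(n,tag):
    m=imaging.camera_model(n); p,d=imaging.read_camera(n)
    np.savez(f"pics/{tag}.npz",p=p,d=d,**m); cv2.imwrite(f"pics/{tag}.png",p[:,:,::-1]); return load(tag)
def ray(m,u,v,z):
    R,t=m["R"],m["t"]; c=-R.T@t
    w=R.T@np.array([(u-m["cx"])/m["fx"],(v-m["cy"])/m["fy"],1]); return c+w*(z-c[2])/w[2]
def proj(m,X):
    q=m["R"]@np.asarray(X)+m["t"]; return np.array([m["fx"]*q[0]/q[2]+m["cx"],m["fy"]*q[1]/q[2]+m["cy"]])
def cloud(m):
    d=m["d"]; v,u=np.mgrid[:d.shape[0],:d.shape[1]]
    q=np.stack([(u-m["cx"])/m["fx"]*d,(v-m["cy"])/m["fy"]*d,d],-1)-m["t"]
    P=q@m["R"]; P[d==0]=np.nan; return P
E
python3 - <<'E'
from h import *
m=load("top0"); p=m["p"]
a=cv2.resize(p[165:245,280:365],None,fx=4.5,fy=4.5,interpolation=cv2.INTER_CUBIC)
b=cv2.resize(p[160:240,420:475],None,fx=4.5,fy=4.5,interpolation=cv2.INTER_CUBIC)
cv2.imwrite("pics/crop0.png",np.hstack([a,b])[:,:,::-1])
P=cloud(m); g=p.max(2).astype(int)
dark=(g<40); dark[:170]=0;dark[240:]=0;dark[:,:280]=0;dark[:,365:]=0
c=max(cv2.findContours(dark.astype(np.uint8),0,2)[0],key=cv2.contourArea)
pts=cv2.boxPoints(cv2.minAreaRect(c)); print("mat",[np.round(ray(m,*q,.004)[:2],3).tolist() for q in pts])
for z0,z1,sl in((.03,.2,np.s_[170:240,285:360]),(.004,.2,np.s_[165:235,425:470])):
    Q=P[sl]; k=(Q[...,2]>z0)
    print(np.round(np.nanpercentile(Q[k],[0,5,50,95,100],axis=0),3).tolist(),k.sum())
# bright contours on mat
br=(g>90); br[:178]=0;br[233:]=0;br[:,:292]=0;br[:,352:]=0
for c in cv2.findContours(br.astype(np.uint8),0,2)[0]:
    if cv2.contourArea(c)<30: continue
    r=cv2.minAreaRect(c); print("bright",np.round(r[0],1),np.round(r[1],1),r[2],[np.round(ray(m,*q,.012)[:2],3).tolist() for q in cv2.boxPoints(r)])
E
```

```text
mat [[0.456, 0.363], [0.638, 0.345], [0.615, 0.133], [0.433, 0.154]]
[[0.467, 0.196, 0.03], [0.469, 0.196, 0.039], [0.493, 0.206, 0.05], [0.516, 0.301, 0.067], [0.518, 0.301, 0.069]] 74
[[0.434, -0.265, 0.004], [0.475, -0.239, 0.005], [0.567, -0.188, 0.012], [0.655, -0.138, 0.059], [0.673, -0.117, 0.09]] 1818
bright [308.5 230.5] [ 3. 33.] 90.0 [[0.448, 0.347], [0.448, 0.232], [0.438, 0.232], [0.437, 0.347]]
bright [334. 207.] [34. 10.] 90.0 [[0.585, 0.219], [0.585, 0.184], [0.466, 0.184], [0.466, 0.218]]
bright [306.  199.5] [31.  6.] 90.0 [[0.606, 0.31], [0.606, 0.289], [0.497, 0.288], [0.497, 0.309]]
```

View pics/crop0.png

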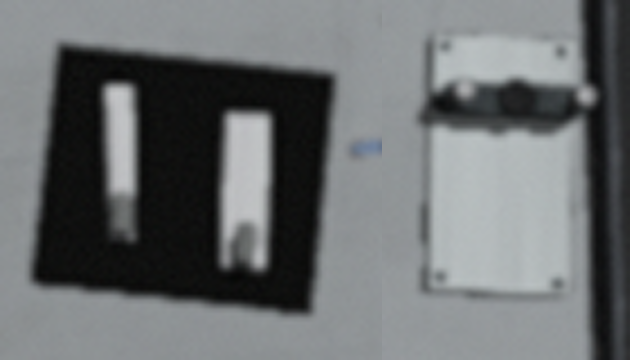

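Crop: the left feeler's blade is narrow (about 20 mm). The right one's is about 34 mm wide and 119 mm long, so it is the thick feeler, with its handle at the near end. The stand's bar is at the far end of its bed, posts at its ends. Next: precise stand numbers and the first move.

```bash
cat >> h.py <<'E'
from scipy.spatial.transform import Rotation as Ro
def goal(xyz,yaw):
    """rows numbers to bring TCP to xyz, pointing down, tool y along world (-sin yaw, cos yaw), x along -(cos,sin)"""
    s=status.sense(); A=Ro.from_rotvec(s["tcp_rot"]); 
    B=Ro.from_matrix(np.array([[-np.cos(yaw),-np.sin(yaw),0],[-np.sin(yaw),np.cos(yaw),0],[0,0,-1]]).T.T)
    dp=A.inv().apply(np.asarray(xyz)-s["eef_pos"])/.6; tu=(A.inv()*B).as_rotvec()/np.radians(30)
    print("dp",np.round(dp,4).tolist(),"turn",np.round(tu,4).tolist(),"at",np.round(s["eef_pos"],4),"F",np.round(s["ft_force"],1),"t",s["time"])
def axes():
    print(np.round(Ro.from_rotvec(status.sense()["tcp_rot"]).as_matrix(),3).tolist())
E
python3 - <<'E'
from h import *
m=load("top0"); P=cloud(m)
for u in (440,455,462,468,472,480,490,520): print(u,[np.round(P[v,u],2).tolist() for v in (150,200,240)])
Q=P[165:240,425:475]; z=Q[...,2]
for a,b in((.008,.017),(.04,.078),(.078,.1)):
    k=(z>a)&(z<b); r=cv2.minAreaRect(Q[k][:,:2].astype(np.float32)); print(a,k.sum(),np.round(np.median(Q[k],0),3),np.round(r[0],3),np.round(r[1],3),r[2])
axes(); goal([.44,.22,.22],-.03)
E
```

```text
440 [[0.73, -0.17, 0.0], [0.55, -0.17, 0.02], [0.41, -0.17, -0.01]]
455 [[0.73, -0.23, -0.01], [0.55, -0.22, 0.02], [0.41, -0.22, -0.01]]
462 [[0.73, -0.25, -0.0], [0.55, -0.25, -0.0], [0.41, -0.24, 0.0]]
468 [[0.9, -0.5, -0.78], [0.65, -0.51, -0.82], [0.41, -0.27, -0.01]]
472 [[0.89, -0.52, -0.75], [0.64, -0.51, -0.76], [0.44, -0.51, -0.77]]
480 [[0.87, -0.52, -0.64], [0.63, -0.52, -0.66], [0.44, -0.52, -0.69]]
490 [[0.84, -0.52, -0.5], [0.61, -0.52, -0.52], [0.43, -0.52, -0.54]]
520 [[0.77, -0.52, -0.17], [0.57, -0.52, -0.17], [0.42, -0.52, -0.2]]
0.008 1077 [ 0.552 -0.186  0.012] [ 0.562 -0.185] [0.123 0.213] 84.93699645996094
0.04 223 [ 0.609 -0.189  0.056] [ 0.612 -0.191] [0.112 0.028] 88.63623809814453
0.078 24 [ 0.612 -0.23   0.085] [ 0.61  -0.191] [0.012 0.103] 0.2159835547208786
[[-0.913, 0.408, -0.0], [0.408, 0.913, -0.001], [0.0, -0.001, -1.0]]
dp [-0.5203, -0.2824, -0.0028] turn [-0.0018, -0.0005, -0.7446] at [0.224  0.502  0.2182] F [-0.2  0.1  0.1] t 0.1
```

```bash
python3 -m pendant '{"dp":[[-0.52,-0.28,0],[-0.52,-0.28,0],[-0.52,-0.28,0],[-0.52,-0.28,0],[-0.52,-0.28,0],[-0.52,-0.28,0],[-0.52,-0.28,0],[-0.52,-0.28,0],[-0.52,-0.28,0],[-0.52,-0.28,0]],"turn":[[0,0,-0.74],[0,0,-0.74],[0,0,-0.74],[0,0,-0.74],[0,0,-0.74],[0,0,-0.74],[0,0,-0.74],[0,0,-0.74],[0,0,-0.74],[0,0,-0.74]],"fingers":[1,1,1,1,1,1,1,1,1,1]}'
python3 - <<'E'
from h import *
m=snap("wrist","w1"); print(np.round(status.sense()["joint_positions"],2), np.round(-m["R"].T@m["t"],3),np.round(m["R"],2).tolist())
E
```

```text
time: 1.1
eef_pos: [0.44, 0.2223, 0.2184]
tcp_rot: [-0.051, -3.14, -0.0]
ft_force: [0.7, 0.3, 0.5]
opening: 1.0
grip_force: 0.0
[ 0.37  0.25  1.79  0.    1.1  -1.17] [0.368 0.225 0.384] [[0.03, 1.0, -0.0], [0.96, -0.03, 0.26], [0.26, -0.01, -0.97]]
```

View pics/w1.png

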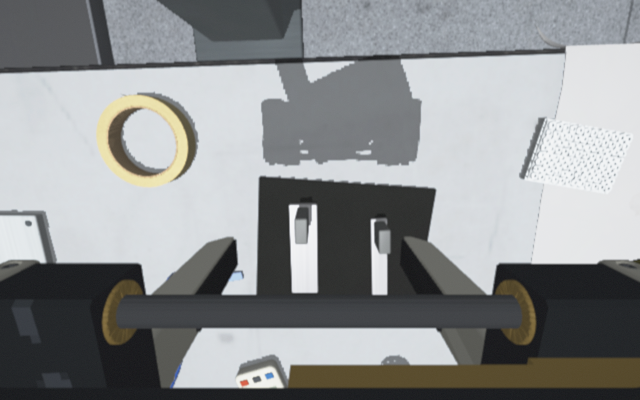

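Wrist view: the mat is in the middle, the thick feeler on the left (blade x 290–317, handle top about (304,210)), the thin feeler on the right (380,235). The tape ring is at (147,140), the stand's edge at (20,235).

```bash
python3 - <<'E'
from h import *
m=load("w1"); p=m["p"]; P=cloud(m)
Q=P[190:290,262:340]; z=Q[...,2]
for a,b in((.055,.075),(.008,.022)):
    k=(z>a)&(z<b); r=cv2.minAreaRect(Q[k][:,:2].astype(np.float32)); print(a,k.sum(),np.round(np.median(Q[k],0),4),np.round(r[0],4),np.round(r[1],4),r[2])
g=p.max(2).astype(int); s=(g>140); s[:190]=0;s[292:]=0;s[:,:275]=0;s[:,335:]=0
L=[];
for v in range(212,290,4):
    u=np.where(s[v])[0]
    if len(u): L.append((ray(m,u[0]-.5,v,.014)+ray(m,u[-1]+.5,v,.014))/2); 
    if v%16==4: print(v,u[0],u[-1],np.round(ray(m,u[0]-.5,v,.014)[1]-ray(m,u[-1]+.5,v,.014)[1],4))
L=np.array(L); f=np.polyfit(L[:,0],L[:,1],1); print("axis y= %.4f x+ %.4f"%tuple(f))
v0=np.where(s[:,296])[0][0]; print("rear edge row",v0,np.round(ray(m,296,v0-.5,.014),4))
# handle top
h=(g<135)&(g>60); print(np.round(ray(m,304,205,.064),4))
E
```

```text
0.055 365 [0.4825 0.2014 0.0637] [0.4836 0.2012] [0.014  0.0293] 88.55278778076172
0.008 1808 [0.5332 0.2014 0.0141] [0.525  0.2001] [0.034  0.1158] 88.68194580078125
212 289 316 -0.0343
228 289 316 -0.0348
244 290 317 -0.0353
260 291 317 -0.0345
276 291 317 -0.035
axis y= -0.0180 x+ 0.2098
rear edge row 204 [0.4653 0.1939 0.014 ]
[0.454  0.2064 0.064 ]
```

```bash
python3 - <<'E'
from h import *
goal([.4835,.2012,.022],-.02); axes()
E
```

```text
dp [-0.0741, -0.0334, 0.3275] turn [0.0001, -0.001, -0.0216] at [0.4398 0.2226 0.2185] F [0.3 0.9 0.3] t 1.15
[[-1.0, 0.031, -0.001], [0.031, 1.0, 0.0], [0.001, 0.0, -1.0]]
```

```bash
python3 -m pendant '{"dp":[[-0.074,-0.033,0],[-0.074,-0.033,0.1],[-0.074,-0.033,0.15],[-0.074,-0.033,0.21],[-0.074,-0.033,0.26],[-0.074,-0.033,0.3],[-0.074,-0.033,0.3275],[-0.074,-0.033,0.3275],[-0.074,-0.033,0.3275],[-0.074,-0.033,0.3275]],"turn":[[0,0,-0.02],[0,0,-0.02],[0,0,-0.02],[0,0,-0.02],[0,0,-0.02],[0,0,-0.02],[0,0,-0.02],[0,0,-0.02],[0,0,-0.02],[0,0,-0.02]],"fingers":[1,1,1,1,1,1,1,1,1,1]}' 25
python3 -m pendant '{"dp":[[0,0,0],[0,0,0],[0,0,0],[0,0,0],[0,0,0],[0,0,0],[0,0,0],[0,0,0]],"turn":[[0,0,0],[0,0,0],[0,0,0],[0,0,0],[0,0,0],[0,0,0],[0,0,0],[0,0,0]],"fingers":[-1,-1,-1,-1,-1,-1,-1,-1]}' 25
```

```text
time: 2.15
eef_pos: [0.4847, 0.2012, 0.0232]
tcp_rot: [0.033, 3.14, 0.001]
ft_force: [0.6, 0.8, 0.3]
opening: 1.0
grip_force: 0.0
time: 2.95
eef_pos: [0.4843, 0.2004, 0.0221]
tcp_rot: [-0.034, -3.141, 0.0]
ft_force: [0.4, 0.7, 0.6]
opening: 0.359
grip_force: 0.0
```

```bash
python3 -m pendant '{"dp":[[0,0,0],[0,0,0],[0,0,0],[0,0,0],[0,0,0],[0,0,0]],"turn":[[0,0,0],[0,0,0],[0,0,0],[0,0,0],[0,0,0],[0,0,0]],"fingers":[-1,-1,-1,-1,-1,-1]}' 25
python3 -m pendant '{"dp":[[0,0,-0.02],[0,0,-0.05],[0,0,-0.1],[0,0,-0.16],[0,0,-0.2],[0,0,-0.2],[0,0,-0.2]],"turn":[[0,0,0],[0,0,0],[0,0,0],[0,0,0],[0,0,0],[0,0,0],[0,0,0]],"fingers":[-1,-1,-1,-1,-1,-1,-1]}' 25
python3 - <<'E'
from h import *
m=snap("top","t2"); P=cloud(m)
goal([.45,-.19,.142],0); axes()
E
```

```text
time: 3.55
eef_pos: [0.4843, 0.2004, 0.0221]
tcp_rot: [-0.034, -3.141, -0.0]
ft_force: [0.6, 0.3, -0.3]
opening: 0.148
grip_force: 25.0
time: 4.25
eef_pos: [0.4841, 0.2003, 0.1422]
tcp_rot: [0.034, 3.141, 0.0]
ft_force: [-0.8, 0.3, -2.3]
opening: 0.151
grip_force: 25.0
dp [0.0418, -0.6514, -0.0007] turn [-0.0008, -0.0025, -0.0418] at [0.4837 0.2002 0.1414] F [ 0.2  1.1 -2.3] t 4.3
[[-1.0, 0.022, -0.001], [0.022, 1.0, -0.0], [0.001, -0.0, -1.0]]
```

```bash
python3 -m pendant '{"dp":[[0.14,-0.651,-0.05],[0.14,-0.651,-0.05],[0.14,-0.651,-0.05],[0.14,-0.651,-0.05],[0.14,-0.651,-0.05],[0.14,-0.651,-0.05],[0.14,-0.651,-0.05],[0.14,-0.651,-0.05],[0.14,-0.651,-0.05],[0.14,-0.651,-0.05]],"turn":[[0,0,-0.04],[0,0,-0.04],[0,0,-0.04],[0,0,-0.04],[0,0,-0.04],[0,0,-0.04],[0,0,-0.04],[0,0,-0.04],[0,0,-0.04],[0,0,-0.04]],"fingers":[-1,-1,-1,-1,-1,-1,-1,-1,-1,-1]}' 25
python3 - <<'E'
from h import *
m=snap("wrist","w2"); print(np.round(status.sense()["joint_positions"],2))
P=cloud(m); z=P[...,2]
ok=(P[...,0]>.42)&(P[...,0]<.72)&(P[...,1]<-.1)&(P[...,1]>-.28)
for a,b in((.009,.016),(.05,.079),(.08,.09)):
    k=(z>a)&(z<b)&ok; print(a,k.sum(), np.round(np.percentile(P[k],[1,50,99],axis=0),3).tolist() if k.any() else "")
axes()
E
```

```text
time: 5.3
eef_pos: [0.3909, -0.1887, 0.171]
tcp_rot: [-0.006, -3.14, -0.002]
ft_force: [-0.3, 0.3, -2.6]
opening: 0.149
grip_force: 25.0
[-0.55  0.2   1.98  0.    0.95 -2.12]
0.009 15 [[0.471, -0.135, 0.01], [0.472, -0.133, 0.012], [0.475, -0.131, 0.013]]
0.05 0 
0.08 0 
[[-1.0, 0.002, -0.002], [0.002, 1.0, 0.001], [0.002, 0.001, -1.0]]
```

View pics/w2.png

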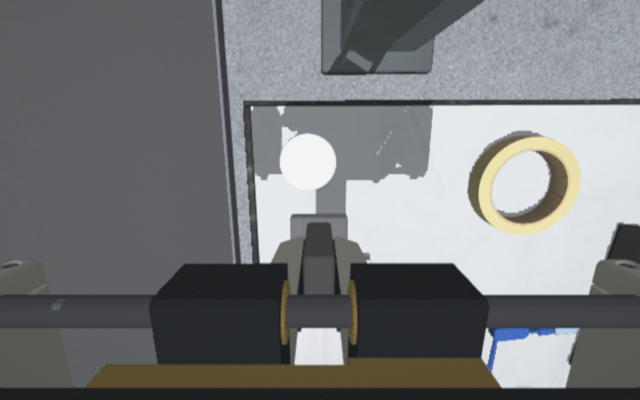

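Wrist view from here: the held handle at (320,240) with the blade running down the picture between the fingers, the tape at (525,185), a white cap at (308,160). The stand lies out of view ahead, so I fit it in the unobstructed top picture.

```bash
python3 - <<'E'
from h import *
m=load("top0"); p=m["p"]; P=cloud(m); g=p.max(2).astype(np.float32)
print("pad",np.round(P[181,449:452],3).tolist()); print("rows v175-190 at 450",[(v,*np.round(P[v,450,[0,2]],3)) for v in range(174,191,1)])
z=P[...,2]; sl=np.s_[163:232,424:470]
# plate side edges: z step in the depth, per row, front part only
L=[];Rr=[]
for v in range(192,222,2):
    k=np.where((z[v,424:470]>.006)&(z[v,424:470]<.018))[0]+424
    if len(k)>10: a,b=ray(m,k[0]-.5,v,.012),ray(m,k[-1]+.5,v,.012); L.append((*(a+b)[:2]/2,a[1]-b[1]))
L=np.array(L); print("width",np.round(np.median(L[:,2]),4),"axis",np.polyfit(L[:,0],L[:,1],1),"y mid",np.median(L[:,1]))
for u in (435,440,445,450,455):
    k=np.where((z[163:232,u]>.006))[0]+163; a,b=ray(m,u,k[0]-.5,.012),ray(m,u,k[-1]+.5,.012); print(u,np.round([a[0],b[0],a[0]-b[0]],4))
k=(z[sl]>.08); Q=P[sl][k]; n=Q[:,1]>-.19
print("posts",Q[n].mean(0).round(4),n.sum(),Q[~n].mean(0).round(4))
E
```

```text
pad [[0.611, -0.188, 0.061], [0.611, -0.191, 0.063], [0.613, -0.197, 0.052]]
rows v175-190 at 450 [(174, np.float64(0.644), np.float64(0.008)), (175, np.float64(0.64), np.float64(0.014)), (176, np.float64(0.637), np.float64(0.01)), (177, np.float64(0.625), np.float64(0.062)), (178, np.float64(0.622), np.float64(0.063)), (179, np.float64(0.618), np.float64(0.062)), (180, np.float64(0.614), np.float64(0.068)), (181, np.float64(0.611), np.float64(0.063)), (182, np.float64(0.608), np.float64(0.06)), (183, np.float64(0.604), np.float64(0.066)), (184, np.float64(0.601), np.float64(0.061)), (185, np.float64(0.598), np.float64(0.057)), (186, np.float64(0.601), np.float64(0.011)), (187, np.float64(0.597), np.float64(0.017)), (188, np.float64(0.594), np.float64(0.014)), (189, np.float64(0.59), np.float64(0.018)), (190, np.float64(0.586), np.float64(0.018))]
width 0.1077 axis [-0.00580994 -0.18370614] y mid -0.1853011332731939
435 [0.6666 0.47   0.1966]
440 [0.6667 0.4666 0.2001]
445 [0.6668 0.4667 0.2   ]
450 [0.6669 0.4668 0.2   ]
455 [0.6669 0.4669 0.2   ]
posts [ 0.6109 -0.1459  0.086 ] 8 [ 0.6089 -0.2359  0.0853]
```

```bash
python3 - <<'E'
from h import *
goal([.465,-.189,.034],-.01)
E
```

```text
dp [-0.1234, -0.0021, 0.2283] turn [0.0026, -0.0036, 0.0156] at [ 0.3912 -0.1878  0.1711] F [ 0.5 -0.1 -1.6] t 5.35
```

```bash
python3 -m pendant '{"dp":[[-0.07,-0.002,0],[-0.1234,-0.002,0.03],[-0.1234,-0.002,0.1],[-0.1234,-0.002,0.15],[-0.1234,-0.002,0.18],[-0.1234,-0.002,0.21],[-0.1234,-0.002,0.2283],[-0.1234,-0.002,0.2283],[-0.1234,-0.002,0.2283]],"turn":[[0,0,0.015],[0,0,0.015],[0,0,0.015],[0,0,0.015],[0,0,0.015],[0,0,0.015],[0,0,0.015],[0,0,0.015],[0,0,0.015]],"fingers":[-1,-1,-1,-1,-1,-1,-1,-1,-1]}' 25
python3 - <<'E'
from h import *
m=snap("scene","s3"); P=cloud(m)
c=proj(m,[.57,-.19,.03]).astype(int); print(c)
x0,y0=c[0]-60,c[1]-45; cv2.imwrite("pics/s3c.png",cv2.resize(m["p"][y0:y0+90,x0:x0+120],None,fx=6,fy=6,interpolation=cv2.INTER_CUBIC)[:,:,::-1])
for n,X in dict(tip=[.567,-.189,.021],barfront=[.5997,-.189,.031],pad=[.6117,-.189,.063]).items(): print(n,(proj(m,X)-[x0,y0])*6)
E
```

```text
time: 6.25
eef_pos: [0.4661, -0.189, 0.0354]
tcp_rot: [0.012, 3.142, 0.0]
ft_force: [-0.6, -0.2, -1.8]
opening: 0.152
grip_force: 25.0
[410 151]
tip [366.03946264 287.79490293]
barfront [320.81755745 257.1826509 ]
pad [307.36131862 202.67731153]
```

View pics/s3c.png

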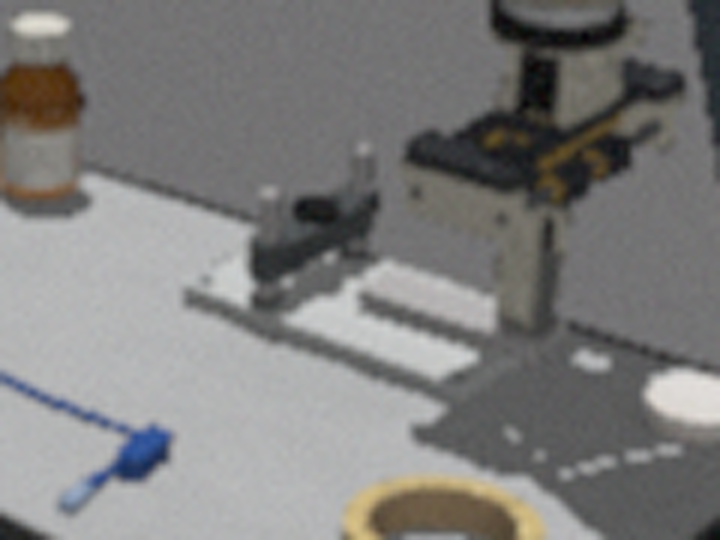

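Scene crop: the blade's tip is at (367,290), just above the bed and lined up with the opening. The raised bar is at (315,235), its pad at (317,207), with the gap visible beneath. Inserting.

```bash
python3 -m pendant '{"dp":[[0,0,0.004],[-0.015,0,0.004],[-0.03,0,0.004],[-0.048,0,0.004],[-0.065,0,0.004],[-0.082,0,0.004],[-0.1,0,0.004],[-0.118,0,0.004],[-0.132,0,0.004],[-0.132,0,0.004]],"turn":[[0,0,0],[0,0,0],[0,0,0],[0,0,0],[0,0,0],[0,0,0],[0,0,0],[0,0,0],[0,0,0],[0,0,0]],"fingers":[-1,-1,-1,-1,-1,-1,-1,-1,-1,-1]}' 25
```

```text
time: 7.3
eef_pos: [0.5461, -0.1902, 0.0327]
tcp_rot: [0.013, 3.141, -0.0]
ft_force: [-0.3, 1.0, -1.7]
opening: 0.149
grip_force: 25.0
```

```bash
python3 -m pendant '{"dp":[[0,0,0.002],[0,0,0.003],[0,0,0.004],[0,0,0.0045],[0,0,0.0045]],"turn":[[0,0,0],[0,0,0],[0,0,0],[0,0,0],[0,0,0]],"fingers":[-1,-1,-1,-1,-1]}' 25
```

```text
time: 7.8
eef_pos: [0.5449, -0.1902, 0.0302]
tcp_rot: [-0.014, -3.142, 0.0]
ft_force: [-0.2, 0.6, -1.6]
opening: 0.146
grip_force: 25.0
```

```bash
python3 -m pendant '{"dp":[[0,0,0.001],[0,0,0.0015],[0,0,0.0015]],"turn":[[0,0,0],[0,0,0],[0,0,0]],"fingers":[-1,-1,-1]}' 25
```

```text
time: 8.1
eef_pos: [0.545, -0.1903, 0.0301]
tcp_rot: [0.014, 3.142, -0.0]
ft_force: [-5.8, 1.9, 11.5]
opening: 0.148
grip_force: 25.0
```

```bash
python3 -m pendant '{"dp":[[0,0,-0.0015],[0,0,-0.0015],[0,0,-0.0015],[0,0,-0.0015],[0,0,-0.02],[0,0,-0.07],[0,0,-0.13],[0,0,-0.17],[0,0,-0.17]],"turn":[[0,0,0],[0,0,0],[0,0,0],[0,0,0],[0,0,0],[0,0,0],[0,0,0],[0,0,0],[0,0,0]],"fingers":[0,0,0,0,0,0,0,0,-1]}' 25
python3 - <<'E'
from h import *
m=snap("scene","s4")
x0,y0=330,90; cv2.imwrite("pics/s4c.png",cv2.resize(m["p"][y0:y0+100,x0:x0+130],None,fx=6,fy=6,interpolation=cv2.INTER_CUBIC)[:,:,::-1])
goal([.612,-.191,.075],-.01)
for n,X in dict(tip=[.647,-.19,.022],handle=[.544,-.19,.072],pad=[.6117,-.191,.063]).items(): print(n,(proj(m,X)-[x0,y0])*6)
E
```

```text
time: 9.0
eef_pos: [0.5467, -0.1909, 0.1352]
tcp_rot: [0.014, 3.136, -0.004]
ft_force: [0.5, 0.7, -0.2]
opening: 0.455
grip_force: 0.0
dp [-0.1101, 0.0002, 0.0972] turn [-0.0026, 0.006, 0.0025] at [ 0.5458 -0.1905  0.1331] F [-0.3 -0.6 -0.3] t 9.05
tip [375.40924746 344.48864113]
handle [527.00062053 315.0877238 ]
pad [429.257938   297.59424389]
```

View pics/s4c.png

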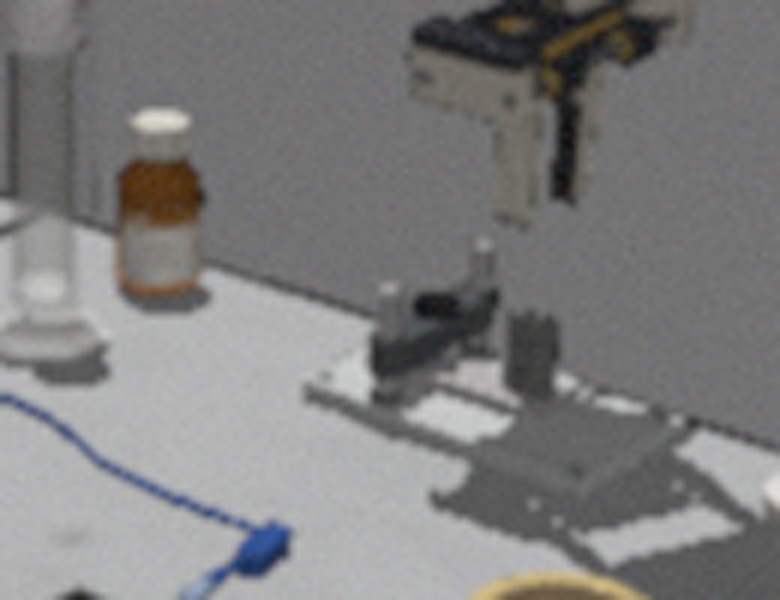

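Scene crop: the feeler stands on the bed, handle at (532,350) in front of the bar, blade running under the bar. The raised bar's pad is at (437,302). Next: shut the fingers, move over the pad and press.

```bash
python3 -m pendant '{"dp":[[-0.06,0,0],[-0.11,0,0],[-0.11,0,0],[-0.11,0,0],[-0.11,0,0.03],[-0.11,0,0.06],[-0.11,0,0.08],[-0.11,0,0.095],[-0.11,0,0.1],[-0.11,0,0.1]],"turn":[[0,0,0],[0,0,0],[0,0,0],[0,0,0],[0,0,0],[0,0,0],[0,0,0],[0,0,0],[0,0,0],[0,0,0]],"fingers":[-1,-1,-1,-1,-1,-1,-1,-1,-1,-1]}' 25
python3 -m pendant '{"dp":[[0,0,0.003],[0,0,0.006],[0,0,0.009],[0,0,0.012],[0,0,0.015],[0,0,0.018],[0,0,0.02],[0,0,0.022],[0,0,0.022]],"turn":[[0,0,0],[0,0,0],[0,0,0],[0,0,0],[0,0,0],[0,0,0],[0,0,0],[0,0,0],[0,0,0]],"fingers":[-1,-1,-1,-1,-1,-1,-1,-1,-1]}' 25
```

```text
time: 10.05
eef_pos: [0.6109, -0.1908, 0.0711]
tcp_rot: [-0.014, -3.141, -0.0]
ft_force: [0.2, 0.3, 0.4]
opening: 0.004
grip_force: 0.0
time: 10.95
eef_pos: [0.6111, -0.1908, 0.0579]
tcp_rot: [0.014, 3.141, -0.0]
ft_force: [-0.4, 0.8, 3.4]
opening: 0.007
grip_force: 1.4
```

```bash
python3 -m pendant '{"dp":[[0,0,0.001],[0,0,0.002],[0,0,0.003],[0,0,0.004],[0,0,0.005],[0,0,0.006],[0,0,0.006],[0,0,0.006]],"turn":[[0,0,0],[0,0,0],[0,0,0],[0,0,0],[0,0,0],[0,0,0],[0,0,0],[0,0,0]],"fingers":[-1,-1,-1,-1,-1,-1,-1,-1]}'
```

```text
time: 11.75
eef_pos: [0.6111, -0.1908, 0.0543]
tcp_rot: [0.014, 3.141, -0.0]
ft_force: [-0.8, 0.8, 4.6]
opening: 0.003
grip_force: 2.1
```

```bash
python3 -m pendant '{"dp":[[0,0,0.0005],[0,0,0.001],[0,0,0.0015],[0,0,0.0015],[0,0,0.0015]],"turn":[[0,0,0],[0,0,0],[0,0,0],[0,0,0],[0,0,0]],"fingers":[-1,-1,-1,-1,-1]}'
```

```text
time: 12.25
eef_pos: [0.6111, -0.1908, 0.0543]
tcp_rot: [0.014, 3.141, -0.0]
ft_force: [-4.5, 1.4, 12.2]
opening: 0.002
grip_force: 6.2
```

```bash
python3 -m pendant '{"dp":[[0,0,0.0005],[0,0,0.001],[0,0,0.001],[0,0,0.001],[0,0,0.001],[0,0,0.001]],"turn":[[0,0,0],[0,0,0],[0,0,0],[0,0,0],[0,0,0],[0,0,0]],"fingers":[-1,-1,-1,-1,-1,-1]}'
```

```text
time: 12.85
eef_pos: [0.6111, -0.1908, 0.0542]
tcp_rot: [0.014, 3.141, -0.0]
ft_force: [-6.4, 3.2, 17.9]
opening: 0.003
grip_force: 9.0
```

```bash
python3 -m pendant '{"dp":[[0,0,-0.005],[0,0,-0.02],[0,0,-0.08],[0,0,-0.14],[0.05,0,-0.14],[0.11,0,-0.14],[0.11,0,-0.14],[0.11,0,-0.14],[0.11,0,-0.14]],"turn":[[0,0,0],[0,0,0],[0,0,0],[0,0,0],[0,0,0],[0,0,0],[0,0,0],[0,0,0],[0,0,0]],"fingers":[-1,-1,-1,0,0,0,0,0,0]}' 25
python3 - <<'E'
from h import *
goal([.545,-.1903,.032],-.01); axes()
m=snap("wrist","w5"); P=cloud(m); z=P[...,2]; k=(z>.066)&(z<.078)&(abs(P[...,0]-.545)<.04)&(abs(P[...,1]+.19)<.04)
print(k.sum()); r=cv2.minAreaRect(P[k][:,:2].astype(np.float32)) if k.sum()>5 else 0; print(r)
E
```

```text
time: 13.75
eef_pos: [0.5459, -0.1904, 0.1371]
tcp_rot: [0.014, 3.141, -0.001]
ft_force: [0.9, -0.6, 0.3]
opening: 0.468
grip_force: 0.0
dp [0.0017, 0.0002, 0.1752] turn [-0.0007, 0.0017, 0.0025] at [ 0.5459 -0.1904  0.1371] F [ 0.9 -0.6  0.3] t 13.75
[[-1.0, 0.009, 0.001], [0.009, 1.0, -0.0], [-0.001, -0.0, -1.0]]
688
((0.5446633100509644, -0.19049140810966492), (0.01332575362175703, 0.030536498874425888), 89.72838592529297)
```

```bash
python3 -m pendant '{"dp":[[0.001,0,0.04],[0.001,0,0.08],[0.001,0,0.12],[0.001,0,0.15],[0.001,0,0.165],[0.001,0,0.175],[0.001,0,0.175]],"turn":[[0,0,0],[0,0,0],[0,0,0],[0,0,0],[0,0,0],[0,0,0],[0,0,0]],"fingers":[0,0,0,0,0,0,0]}' 25
python3 -m pendant '{"dp":[[0,0,0],[0,0,0],[0,0,0],[0,0,0],[0,0,0],[0,0,0],[0,0,0],[0,0,0]],"turn":[[0,0,0],[0,0,0],[0,0,0],[0,0,0],[0,0,0],[0,0,0],[0,0,0],[0,0,0]],"fingers":[-1,-1,-1,-1,-1,-1,-1,-1]}' 25
```

```text
time: 14.5
eef_pos: [0.5446, -0.1902, 0.0316]
tcp_rot: [-0.014, -3.141, -0.0]
ft_force: [-1.0, -1.2, -0.5]
opening: 0.499
grip_force: 0.0
time: 15.3
eef_pos: [0.5445, -0.1902, 0.0321]
tcp_rot: [0.014, 3.141, -0.0]
ft_force: [-1.9, -0.1, 5.3]
opening: 0.151
grip_force: 25.0
```

```bash
python3 -m pendant '{"dp":[[0.004,0,0],[0.008,0,0],[0.012,0,0],[0.016,0,0],[0.02,0,0],[0.024,0,0],[0.028,0,0],[0.032,0,0],[0.036,0,0],[0.04,0,0]],"turn":[[0,0,0],[0,0,0],[0,0,0],[0,0,0],[0,0,0],[0,0,0],[0,0,0],[0,0,0],[0,0,0],[0,0,0]],"fingers":[-1,-1,-1,-1,-1,-1,-1,-1,-1,-1]}'
```

```text
time: 16.3
eef_pos: [0.5214, -0.1903, 0.0322]
tcp_rot: [0.014, 3.139, -0.001]
ft_force: [4.8, -0.2, 1.4]
opening: 0.152
grip_force: 25.0
```

```bash
python3 -m pendant '{"dp":[[0.003,0,0],[0.006,0,0],[0.009,0,0],[0.012,0,0],[0.015,0,0],[0.018,0,0],[0.021,0,0],[0.021,0,0]],"turn":[[0,0,0],[0,0,0],[0,0,0],[0,0,0],[0,0,0],[0,0,0],[0,0,0],[0,0,0]],"fingers":[-1,-1,-1,-1,-1,-1,-1,-1]}'
```

```text
time: 17.1
eef_pos: [0.5078, -0.19, 0.0321]
tcp_rot: [0.014, 3.141, -0.0]
ft_force: [2.7, -0.3, 6.6]
opening: 0.15
grip_force: 25.0
```

```bash
python3 -m pendant '{"dp":[[0.003,0,0],[0.006,0,0],[0.009,0,0],[0.012,0,0],[0.015,0,0],[0.018,0,0],[0.022,0,0],[0.03,0,0],[0.04,0,0],[0.055,0,0]],"turn":[[0,0,0],[0,0,0],[0,0,0],[0,0,0],[0,0,0],[0,0,0],[0,0,0],[0,0,0],[0,0,0],[0,0,0]],"fingers":[-1,-1,-1,-1,-1,-1,-1,-1,-1,-1]}'
python3 -m pendant '{"dp":[[0.02,0,0],[0.04,0,0],[0.055,0,0],[0.055,0,-0.02],[0.055,0,-0.07],[0.055,0,-0.14],[0.055,0,-0.18],[0.055,0,-0.18]],"turn":[[0,0,0],[0,0,0],[0,0,0],[0,0,0],[0,0,0],[0,0,0],[0,0,0],[0,0,0]],"fingers":[-1,-1,-1,-1,-1,-1,-1,-1]}'
python3 - <<'E'
from h import *
goal([.484,.1985,.142],-.03); axes()
m=snap("top","t6"); P=cloud(m); print("bar/pad z",np.round(np.nanmedian(P[178:184,447:452,2]),4), "before",np.round(np.nanmedian(cloud(load("top0"))[178:184,447:452,2]),4))
E
```

```text
time: 18.1
eef_pos: [0.475, -0.1897, 0.0321]
tcp_rot: [0.014, 3.141, -0.001]
ft_force: [4.7, -0.9, 5.4]
opening: 0.148
grip_force: 25.0
time: 18.9
eef_pos: [0.4425, -0.1896, 0.1427]
tcp_rot: [0.013, 3.139, -0.003]
ft_force: [-0.5, 0.1, -2.2]
opening: 0.152
grip_force: 25.0
dp [-0.0636, 0.6474, 0.0002] turn [-0.0031, 0.005, 0.0409] at [ 0.4425 -0.1896  0.1427] F [-0.5  0.1 -2.2] t 18.9
[[-1.0, 0.009, 0.003], [0.009, 1.0, -0.002], [-0.003, -0.002, -1.0]]
bar/pad z 0.0542 before 0.0626
```

Bar pad at 54.2 mm means a gap of about 10.2 mm, as wanted. Carrying the feeler back to its place on the mat.

```bash
python3 -m pendant '{"dp":[[-0.064,0.647,0],[-0.064,0.647,0],[-0.064,0.647,0],[-0.064,0.647,0],[-0.064,0.647,0],[-0.064,0.647,0],[-0.064,0.647,0],[-0.064,0.647,0],[-0.064,0.647,0],[-0.064,0.647,0]],"turn":[[0,0,0.03],[0,0,0.03],[0,0,0.03],[0,0,0.03],[0,0,0.03],[0,0,0.03],[0,0,0.03],[0,0,0.03],[0,0,0.03],[0,0,0.03]],"fingers":[-1,-1,-1,-1,-1,-1,-1,-1,-1,-1]}'
python3 - <<'E'
from h import *
goal([.484,.1985,.026],-.03); axes()
E
```

```text
time: 19.95
eef_pos: [0.4822, 0.1987, 0.138]
tcp_rot: [-0.035, -3.138, 0.002]
ft_force: [0.1, -0.8, -2.2]
opening: 0.15
grip_force: 25.0
dp [-0.0037, -0.0001, 0.1866] turn [-0.003, -0.0073, 0.0141] at [0.4822 0.1987 0.138 ] F [ 0.1 -0.8 -2.2] t 19.95
[[-1.0, 0.023, -0.004], [0.023, 1.0, -0.001], [0.004, -0.002, -1.0]]
```

```bash
python3 -m pendant '{"dp":[[0,0,0.04],[0,0,0.09],[0,0,0.13],[0,0,0.16],[0,0,0.175],[0,0,0.184],[0,0,0.186],[0,0,0.186]],"turn":[[0,0,0],[0,0,0],[0,0,0],[0,0,0],[0,0,0],[0,0,0],[0,0,0],[0,0,0]],"fingers":[-1,-1,-1,-1,-1,-1,-1,-1]}'
```

```text
time: 20.75
eef_pos: [0.4839, 0.1984, 0.0287]
tcp_rot: [0.039, 3.141, 0.0]
ft_force: [-0.3, 0.7, -1.9]
opening: 0.144
grip_force: 25.0
```

```bash
python3 -m pendant '{"dp":[[0,0,0.003],[0,0,0.005],[0,0,0.0065],[0,0,0.0075],[0,0,0.0075]],"turn":[[0,0,0],[0,0,0],[0,0,0],[0,0,0],[0,0,0]],"fingers":[-1,-1,-1,-1,-1]}'
```

```text
time: 21.25
eef_pos: [0.4837, 0.1986, 0.0241]
tcp_rot: [0.038, 3.141, 0.0]
ft_force: [-1.3, -1.4, 3.9]
opening: 0.147
grip_force: 25.0
```

Contact with the mat (+3.9 N). Releasing and rising.

```bash
python3 -m pendant '{"dp":[[0,0,0],[0,0,0],[0,0,0],[0,0,0],[0,0,-0.03],[0,0,-0.08],[0,0,-0.16],[0,0,-0.24],[0.1,0,-0.3],[0.1,0,-0.3]],"turn":[[0,0,0],[0,0,0],[0,0,0],[0,0,0],[0,0,0],[0,0,0],[0,0,0],[0,0,0],[0,0,0],[0,0,0]],"fingers":[0,0,0,0,0,0,0,0,0,0]}'
python3 -m pendant '{"dp":[[0,0,0],[0,0,0],[0,0,0]],"turn":[[0,0,0],[0,0,0],[0,0,0]],"fingers":[0,0,0]}'
python3 - <<'E'
from h import *
m=snap("wrist","w7"); P=cloud(m); z=P[...,2]
for a,b in((.055,.075),(.008,.022)):
    k=(z>a)&(z<b)&(abs(P[...,1]-.2)<.04)&(P[...,0]>.45)&(P[...,0]<.6); r=cv2.minAreaRect(P[k][:,:2].astype(np.float32)); print(a,k.sum(),np.round(np.median(P[k],0),4),np.round(r[0],4),np.round(r[1],4),r[2])
a,b=load("w1"),m
for t in("top0",): pass
s=(z>.035)&(z<.05)&(abs(P[...,1]-.3)<.03)&(P[...,0]<.56); print("thin",np.round(P[s].mean(0),4)); Q=cloud(a); s=(Q[...,2]>.035)&(Q[...,2]<.05)&(abs(Q[...,1]-.3)<.03)&(Q[...,0]<.56); print("thin0",np.round(Q[s].mean(0),4))
E
```

```text
time: 22.25
eef_pos: [0.4223, 0.2002, 0.2061]
tcp_rot: [0.038, 3.139, 0.002]
ft_force: [0.4, 0.9, -0.3]
opening: 0.503
grip_force: 0.0
time: 22.55
eef_pos: [0.4242, 0.1999, 0.2029]
tcp_rot: [-0.039, -3.14, 0.001]
ft_force: [0.4, 0.1, 0.4]
opening: 0.5
grip_force: 0.0
0.055 383 [0.4818 0.1987 0.0639] [0.4836 0.1983] [0.0137 0.0299] 88.67911529541016
0.008 1564 [0.5253 0.1971 0.0141] [0.5162 0.1973] [0.0336 0.0988] 89.1796646118164
thin [0.501  0.2952 0.0437]
thin0 [0.5051 0.2947 0.0438]
```

View pics/w7.png

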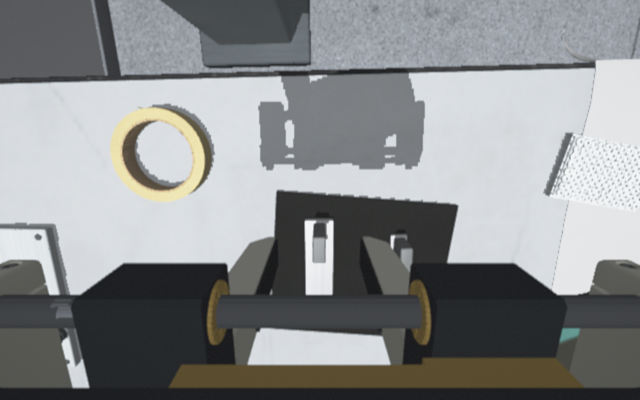

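The thick feeler lies flat on the mat, blade at (319,260) and handle at (319,240). The thin feeler at (402,250) has not been moved, and the gripper is clear of everything. Handing in.

```bash
python3 -c "from bench import close_job; print(close_job())"
```

```text
the job is handed in; nothing more can be done
None
```

Job handed in, with no verdict returned: the bar's gap measures about 10.2 mm, the thick feeler was drawn out with about 5 N of drag and lies flat on the mat, and the thin feeler was not moved.

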